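Stand the red-knobbed muddler in the bar crock

TASK

Put the muddler with the red knob away: lift it off the wooden rest by its red knob, loosen your grip just enough that it swings down and hangs straight from the knob, then grip it firmly again while it hangs. Lower it head first into the steel crock with the blue band and let go only once its head is close to the crock's floor. Leave the white-knobbed paddle and the yellow sauce bottle where they are.

Things in the scene. Friction and masses are not known exactly. Their poses are not given: they have to be found in the camera images.
- muddler: Loose drink muddler, 0.10 to 0.145 kg: flat-sided red knob 18 mm in diameter and 20 mm over its upright flats (level and square to the stem), 8 mm steel stem, dark wood head 26 mm wide, 70 mm long. Origin: knob's centre; x axis from head to knob, so up when it hangs. Starts level in a notch of a wooden rest, axis 45 mm above the counter, knob to the robot, 49 mm clear of the rest.
- muddler_foot (a point): Centre of the flat end of the muddler's head, 185 mm from the knob's centre (balance point: about 137 mm). Pinched across the knob's flats with 40 N it stays about level when lifted; eased to 5 to 8 N it swings down about the pinch within 2 s, to within about 8 degrees, sinking up to 10 mm in the fingers; at 3 N it may slip out.
- paddle: Bystander, to be left: stirring paddle of the same length with a WHITE knob of the same shape and a square steel head 26 mm wide, parallel to the muddler in the rest's other notch, 90 mm beside it. Origin at the white knob's centre, axes as the muddler's. No part of the rest is higher than 52 mm.
- crock: Fixed upright round steel crock with a blue band, outer diameter 98 mm, inner diameter 90 mm, 110 mm tall, its inner floor 6 mm above the counter. The origin is the centre of its underside, z up.
- sauce: Bystander: yellow squeeze bottle, 62 mm in diameter, 165 mm tall, standing near the far edge of the mat. Origin at the centre of its underside. It must stay where it is.

How it is judged:
By the outcome, as a careful person would: the job done as asked, in the order asked, and still so for the second after the job is handed in, with the robot touching nothing.
It also fails if it takes over 58 s, if anything falls off the work surface, if the arm or the gripper's body presses on something with over 40 N, if the wrist force passes 120 N, or if a joint passes its speed limit or range.

ROBOT

A 7-joint arm with a two-finger parallel gripper is mounted at the origin on the work surface. World frame = base frame: x ahead of the robot, y to its left, z up, the work surface at z = 0. Lengths are in m, angles in rad, forces in N, time in s.
With the tool pointing down it reaches from about 0.425 to 1.025 m from the base axis. Payload 9.4 kg.
Tool frame: the origin (TCP) lies at the very end of the fingers, on their centre line; the grasp point (between the pads) lies 19 mm behind it; z points along the fingers, y is the direction in which the jaws open and shut (so a half turn about z gives the same grasp; the last joint's range is limited). The gripper opens to 93 mm and grips with 3 to 60 N. Pads are 15 mm wide; open, the fingers measure 128 mm over their backs; the gripper's body (75 mm by 188 mm) begins 65 mm behind the grasp point.
Start: joints at [-1.412, 0.599, -0.003, 1.599, 0.002, 0.943, -0.08], TCP at [0.169, 0.705, 0.219] pointing down, gripper open.
Joint ranges: [-2.57, 2.57], [-0.35, 1.97], [-1.29, 1.29], [0.11, 2.56], [-1.05, 4.19], [0.11, 1.86], [-2.63, 2.63]. Speed limits (rad/s): [2.22, 2.22, 3.01, 3.01, 3.14, 3.14, 3.14].

INTERFACE

Orientations are given as a unit quaternion [w, x, y, z].
In Python, from cell import robot gives the robot as it stands.
- The arm moves only by the shell command python3 -m crank 'ROWS'. ROWS is JSON, a list of rows, each an object with "hand": the opening in per cent of the stroke, from 0 (shut) to 100 (fully open); "delta_pos": the shift along the tool's x, y, z in mm, a list of three; "turn": the turn about the tool's z in rad. In form: [{"hand": hand, "delta_pos": [tx, ty, tz], "turn": turn}, ...]. A call has 1 to 20 rows; each row shifts and turns the pose as measured when the row begins, along the tool's axes as they then stand; what a row does not reach is not made up. A row lasts 1/10 s, in which the tool goes at most 50 mm and 8.59 degrees, less where a joint would pass 70% of its speed; a pose out of reach is approached as far as the arm can. A call is refused whole if a number of a shift passes 50 or a number of a turn 0.15, either way. A call with a gripper value outside its range is refused whole. The fingers move at their own pace and stop on an object; the grip force is fixed at half the most. Time passes only in rows, so rows that do not move let the fingers close. It gives the time, the measured TCP pose, the force and the opening at its end, in the units of the state.
- robot.state(): the state, without advancing time (a new reading comes with each control period).
- robot.camera(name): name is "scene" or "top"; returns a dict with "image" (384x512x3 uint8, red, green, blue), "fx", "fy", "cx", "cy" (pixels), "xyz" and "orientation" of the camera in the world. Camera axes: x right, y down, z forward; pixel columns grow to the right and rows downward; lengths in m; the calibration is good to about 2 mm. A picture is of the moment at which its call begins. There is no depth.
- robot.finish_job(): hands the job in, once; it reports no verdict.
Trained networks look in the newest picture that a camera, given by its name, has taken for a name from the list of things; names that differ only in an ending like _2 or _b are one class to them, and where a whole thing is asked for, a point or a joint stands for the part that bears it (a point fixed in the world has none). Each returns a list of dicts, best first, with "conf" (0 to 1); they miss things now and then, are a little off and sometimes report something else, mostly with a low value. They report only what shows in the picture. A call takes as long as a camera call.
- robot.outline_of(camera, name): "region" (384x512 bool, what is visible of it) and "bbox" ([left, top, right, bottom] in pixels, round what is visible of it).
The state is a dict: "clock": time; "joints": joint angles; "qvel": joint speeds; "effort": joint torques, N m; "ee_pos": TCP position; "tool_rot": TCP orientation; "force": force on the tool from outside, world axes, zero at the start; "wrist_torque": the same for the moment, N m; "finger_gap": finger opening in m.
Only numpy, scipy, OpenCV 4.12 (cv2) and the standard library are available. Lean on these libraries where they do the work, as an engineer would, in place of code of your own. Each camera call takes 0.05 s, during which the arm holds its last target.

## Working session

There is one attempt and no reset: what is moved stays moved. The work goes in short steps, Python scripts to look and compute and a shell command to move; the robot and the scene stay as the last step left them, time stands still between calls to the robot, and variables do not carry over. Pictures are saved under pics/ and viewed, and the job is handed in when it is done.

```bash
ls -la; mkdir -p pics
cat > h.py <<'E'
import numpy as np, cv2
from scipy.spatial.transform import Rotation as R
from cell import robot
def rot(q): return R.from_quat([q[1],q[2],q[3],q[0]]).as_matrix()
def snap(cam,fn):
    c=robot.camera(cam); cv2.imwrite('pics/'+fn,c['image'][:,:,::-1]); return c
def px2z(c,u,v,z):
    d=rot(c['orientation'])@np.array([(u-c['cx'])/c['fx'],(v-c['cy'])/c['fy'],1.]); o=np.array(c['xyz'])
    return o+d*(z-o[2])/d[2]
def proj(c,p):
    q=rot(c['orientation']).T@(np.array(p)-np.array(c['xyz'])); return np.array([c['fx']*q[0]/q[2]+c['cx'],c['fy']*q[1]/q[2]+c['cy']])
E
python3 - <<'E'
from h import *
s=robot.state(); print(s)
for cam in('scene','top'):
    c=snap(cam,cam+'0.png'); print(cam,c['fx'],c['cx'],c['cy'],c['xyz'],c['orientation'])
    for n in('muddler','muddler_foot','paddle','crock','sauce'):
        for o in robot.outline_of(cam,n)[:3]:
            ys,xs=np.nonzero(o['region']); print(n,round(o['conf'],2),o['bbox'],xs.mean().round(1),ys.mean().round(1),len(xs))
E
```

```text
total 12
drwxr-xr-x  3 agent agent 4096 Dec  7 07:10 .
drwxr-xr-x 23 root  root  4096 Dec  7 07:10 ..
drwxr-xr-x  2 agent agent 4096 Dec  7 07:10 pics
{'clock': 0.0, 'joints': array([-1.41169951,  0.60007545, -0.00255938,  1.60011286,  0.0018009 ,
        0.94284699, -0.079781  ]), 'qvel': array([-2.55798016e-04, -2.45078499e-04,  9.14282207e-04,  8.03589891e-04,
        7.19569053e-04,  1.76890017e-03, -6.44210093e-05]), 'effort': array([ 1.15698845e-05, -7.65074372e+01,  1.49741460e+00, -2.52345085e+01,
       -5.23745490e-02,  1.70073286e-02,  1.50791993e-04]), 'ee_pos': array([0.16927117, 0.70448866, 0.21780167]), 'tool_rot': array([-2.21499678e-05,  1.17580088e-01,  9.93063142e-01, -7.19855908e-04]), 'force': array([ 0.68004996, -0.89482315, -0.09067951]), 'wrist_torque': array([-0.01654037,  0.06624624,  0.0089161 ]), 'finger_gap': 0.09289600047975892}
scene 368.4983929621047 252.761923872626 194.36160295380898 [ 1.01281991 -0.22843239  0.62566365] [-0.2909566   0.82778563  0.45007715 -0.16596915]
muddler 0.71 [122.1, 202.1, 162.5, 284.7] 144.2 249.9 891
muddler 0.28 [265.4, 114.2, 314.0, 179.1] 288.2 147.0 2597
muddler_foot 0.9 [123.6, 198.1, 160.5, 282.1] 144.0 249.5 832
paddle 0.72 [166.8, 184.7, 211.3, 264.8] 191.4 232.5 798
crock 0.91 [265.3, 113.8, 314.9, 181.1] 288.2 147.1 2710
sauce 0.92 [273.1, 219.7, 312.7, 290.1] 292.2 253.2 2159
top 494.0299341211377 260.68724383620963 188.26034883330286 [ 0.44347883 -0.02354933  1.0206167 ] [-0.06572825  0.71334533 -0.69469485  0.06494072]
muddler 0.59 [345.6, 166.0, 369.7, 262.2] 356.4 205.6 879
muddler_foot 0.69 [344.7, 167.7, 366.8, 264.2] 356.4 205.4 791
paddle 0.85 [300.1, 161.4, 323.5, 255.4] 311.9 196.9 805
crock 0.68 [140.6, 196.0, 200.7, 251.4] 169.6 222.2 2600
sauce 0.59 [240.2, 88.7, 270.3, 135.4] 255.0 111.8 1268
```

View pics/scene0.png

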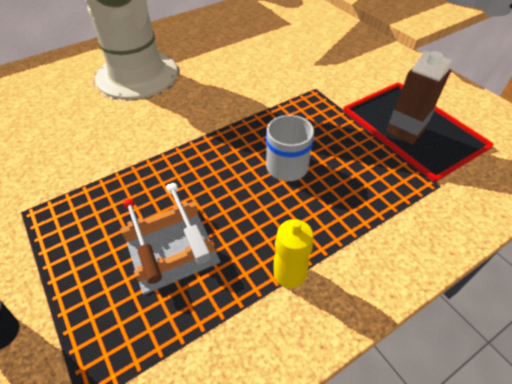

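View pics/top0.png

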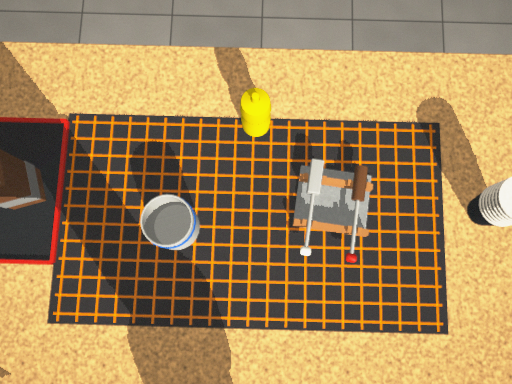

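```bash
cat > m.py <<'E'
from h import *
cs={k:robot.camera(k) for k in('scene','top')}
def cen(c,f,box=None):
    im=c['image'].astype(int); m=f(im[...,0],im[...,1],im[...,2])
    if box: 
        mm=np.zeros_like(m); mm[box[1]:box[3],box[0]:box[2]]=1; m&=mm.astype(bool)
    ys,xs=np.nonzero(m); return xs.mean(),ys.mean(),len(xs)
red=lambda r,g,b:(r>110)&(g<50)&(b<50)
wh=lambda r,g,b:(r>190)&(g>190)&(b>190)
def tri(a,b):
    A=[];B=[]
    for c,(u,v) in((cs['scene'],a),(cs['top'],b)):
        d=rot(c['orientation'])@np.array([(u-c['cx'])/c['fx'],(v-c['cy'])/c['fy'],1.]);d/=np.linalg.norm(d)
        P=np.eye(3)-np.outer(d,d);A.append(P);B.append(P@np.array(c['xyz']))
    return np.linalg.lstsq(np.vstack(A),np.hstack(B),rcond=None)[0]
if __name__=='__main__':
    a=cen(cs['scene'],red,(115,190,145,215)); b=cen(cs['top'],red,(335,245,370,275))
    print('red',a,b,tri(a[:2],b[:2]),px2z(cs['scene'],*a[:2],.045),px2z(cs['top'],*b[:2],.045))
    a=cen(cs['scene'],wh,(160,178,185,195)); b=cen(cs['top'],wh,(295,243,315,262))
    print('white',a,b,tri(a[:2],b[:2]),px2z(cs['scene'],*a[:2],.045),px2z(cs['top'],*b[:2],.045))
    c=cs['top']
    im=c['image'].astype(int)
    wood=lambda r,g,b:(r>g+20)&(r<140)&(g<75)&(b<50)
    b=cen(c,wood,(350,160,372,203)); print('head',b,px2z(c,*b[:2],.045))
    # crops
    for k,bx in(('top',(270,140,400,280)),('scene',(100,170,230,300))):
        cr=cs[k]['image'][bx[1]:bx[3],bx[0]:bx[2],::-1]; cv2.imwrite(f'pics/crop_{k}.png',cv2.resize(cr,None,fx=4.2,fy=4.2,interpolation=cv2.INTER_CUBIC))
    # crock: rim ellipse via outline
    for k in cs:
        o=robot.outline_of(k,'crock')[0]['region'].astype(np.uint8)
        def sil(x,y):
            t=np.linspace(0,2*np.pi,60); pts=np.array([proj(cs[k],(x+.049*np.cos(q),y+.049*np.sin(q),z)) for z in(0,.11) for q in t]).astype(np.float32)
            h=cv2.convexHull(pts).astype(np.int32); m=np.zeros(o.shape,np.uint8); cv2.fillConvexPoly(m,np.round(h*16).astype(np.int32),1,shift=4); return m
        g=px2z(cs[k],*[np.nonzero(o)[1].mean(),np.nonzero(o)[0].mean()],.055)[:2]
        best=max(((np.sum(sil(x,y)&o)/np.sum(sil(x,y)|o),x,y) for x in g[0]+np.arange(-.02,.021,.002) for y in g[1]+np.arange(-.02,.021,.002)))
        print(k,'crock',best)
    for p in((0.5,0.5,.2),): print(proj(cs['top'],p),proj(cs['scene'],p))
E
python3 m.py
```

```text
red (np.float64(128.45283018867926), np.float64(202.66037735849056), 53) (np.float64(350.15555555555557), np.float64(256.31111111111113), 45) [ 0.49485067 -0.19914189  0.04755378] [ 0.49226478 -0.19976817  0.045     ] [ 0.49516223 -0.19881933  0.045     ]
white (np.float64(171.37313432835822), np.float64(187.53731343283582), 67) (np.float64(305.3658536585366), np.float64(250.8170731707317), 82) [ 0.50353936 -0.11087805  0.04538045] [ 0.50323387 -0.1107259   0.045     ] [ 0.50353941 -0.11098874  0.045     ]
head (np.float64(354.8532110091743), np.float64(180.42201834862385), 109) [ 0.64720248 -0.20934219  0.045     ]
scene crock (np.float64(0.9574544154451198), np.float64(0.5515651012180174), np.float64(0.15251974721141187))
top crock (np.float64(0.9558932542624166), np.float64(0.5493625278099887), np.float64(0.15327101042778016))
[-54.82624534 237.589588  ] [401.39442874  31.75484142]
```

View pics/crop_top.png

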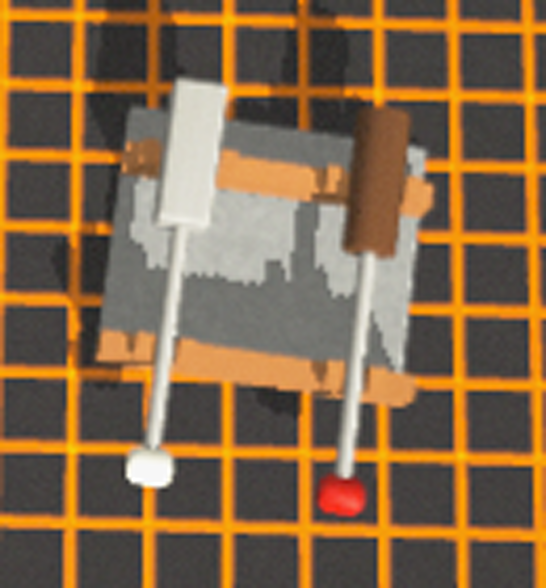

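View pics/crop_scene.png

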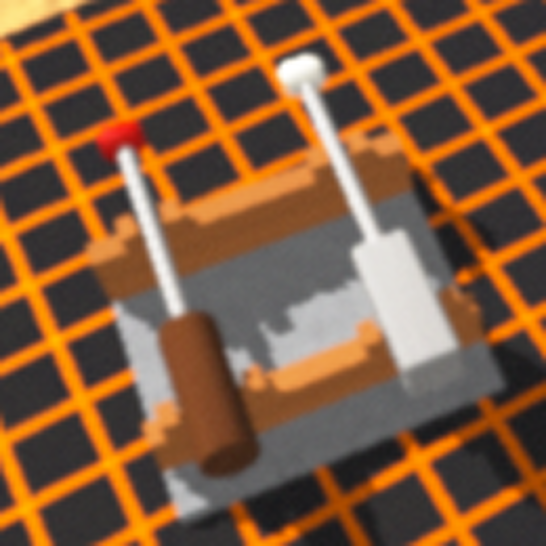

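```bash
cat > m2.py <<'E'
from m import *
r2=lambda r,g,b:(r>80)&(g<.42*r)&(b<.42*r)
for nm,k,bx in(('s','scene',(118,192,140,212)),('t','top',(340,248,362,268))):
    u=cen(cs[k],r2,bx); print('red',k,u,px2z(cs[k],*u[:2],.045))
a=cen(cs['scene'],r2,(118,192,140,212)); b=cen(cs['top'],r2,(340,248,362,268)); print(tri(a[:2],b[:2]))
c=cs['top']; f=lambda x,y:px2z(c,270+(x+.5)/4.2-.5,140+(y+.5)/4.2-.5,.045)
k,p,q,h=f(342,496),f(346,470),f(368,258),f(377,182)
print(k,p,q,h); d=p-q; print(np.degrees(np.arctan2(d[1],d[0])), [np.degrees(np.arctan2(*(k-x)[1::-1])) for x in(q,h)],[np.linalg.norm(k-x) for x in(q,h)])
k,p,q=f(150,468),f(154,445),f(178,228);h=f(193,152);print('paddle',k,np.degrees(np.arctan2(*(p-q)[1::-1])),np.degrees(np.arctan2(*(k-h)[1::-1])))
for k,bx in(('top',(0,110,80,270)),('scene',(340,20,500,190))):
    cr=cs[k]['image'][bx[1]:bx[3],bx[0]:bx[2],::-1]; cv2.imwrite(f'pics/ob_{k}.png',cv2.resize(cr,None,fx=3.5,fy=3.5,interpolation=cv2.INTER_CUBIC))
E
python3 m2.py
```

```text
red scene (np.float64(128.17073170731706), np.float64(202.2560975609756), 82) [ 0.49096676 -0.19987385  0.045     ]
red top (np.float64(350.74444444444447), np.float64(257.6666666666667), 90) [ 0.49255877 -0.199954    0.045     ]
[ 0.49244618 -0.19981236  0.04658453]
[ 0.49248198 -0.20054691  0.045     ] [ 0.50458119 -0.20250358  0.045     ] [ 0.60521298 -0.21374498  0.045     ] [ 0.64224295 -0.21841363  0.045     ]
173.6260185985659 [np.float64(173.32245206437588), np.float64(173.19667952750106)] [np.float64(0.11350096669764521), np.float64(0.15082297458264463)]
paddle [ 0.503088   -0.11092931  0.045     ] 174.21261323033875 172.7794395719548
```

View pics/ob_scene.png

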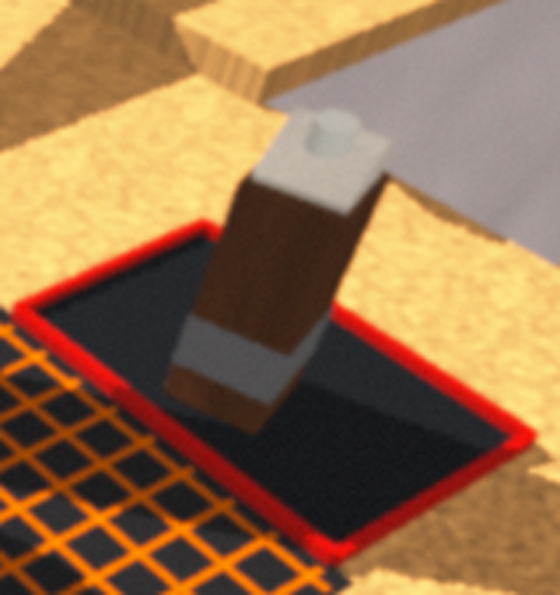

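View pics/ob_top.png

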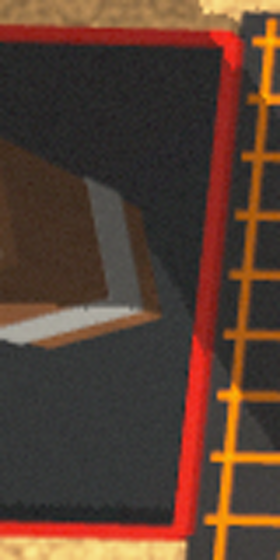

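Run:
```python
from m import *
c=cs['scene']; f=lambda x,y:(340+x/3.5,20+y/3.5)
B=[f(165,390),f(255,432)];T=[f(245,182),f(348,212)]
for b,t in zip(B,T):
    g=px2z(c,*b,0); zs=np.linspace(.05,.5,451); e=[np.linalg.norm(proj(c,(g[0],g[1],z))-t) for z in zs]; print(g,zs[np.argmin(e)],min(e))
    print(proj(cs['top'],g))
s=robot.outline_of('top','sauce')[0]['bbox'];print(px2z(cs['top'],(s[0]+s[2])/2,s[3]-8,0))
```

```text
[0.59360528 0.43390354 0.        ] 0.16999999999999998 1.7429822485858895
[ 43.11235233 201.81108965]
[0.65956309 0.45389304 0.        ] 0.176 0.9418647035438246
[ 37.02665423 170.75613073]
[ 0.76687061 -0.00327719  0.        ]
```

```bash
cat > to.py <<'E'
import sys
from h import *
s=robot.state(); Rm=rot(s['tool_rot']); p=np.array(s['ee_pos'])
t=np.array([float(a) for a in sys.argv[1:4]]); yaw=float(sys.argv[4]) if len(sys.argv)>4 else 83.4
cur=np.degrees(np.arctan2(Rm[1,1],Rm[0,1]))
print('clk',round(s['clock'],2),'pos',p.round(4),'yaw',round(cur,2),'tool delta mm',(Rm.T@(t-p)*1000).round(1),'dist',round(1000*np.linalg.norm(t-p)),'turn',round(-np.radians(yaw-cur),4),'tilt',np.degrees(np.arccos(-Rm[2,2])).round(2),'q',s['joints'].round(2),'F',s['force'].round(2),'T',s['wrist_torque'].round(3),'gap',round(s['finger_gap']*1000,2))
E
python3 -m crank '[{"hand":50,"delta_pos":[0,0,-40],"turn":-0.06},{"hand":50,"delta_pos":[0,0,-40],"turn":-0.06},{"hand":50,"delta_pos":[0,0,-30],"turn":0}]'; python3 to.py 0.44 0.28 0.32
```

```text
clock: 1.35
ee_pos: [0.1687, 0.7026, 0.326]
tool_rot: [-0.001, 0.055, 0.998, -0.005]
force: [0.6, 0.6, 0.2]
finger_gap: 0.0735
clk 1.35 pos [0.1687 0.7026 0.326 ] yaw 83.67 tool delta mm [-316.2 -390.1   10. ] dist 502 turn 0.0047 tilt 0.61 q [-1.39  0.52 -0.03  1.47  0.02  1.16  0.03] F [0.64 0.57 0.22] T [0.004 0.017 0.007] gap 73.46
```

```bash
python3 -m crank '[{"hand":50,"delta_pos":[-26,-33,1],"turn":0},{"hand":50,"delta_pos":[-26,-33,1],"turn":0},{"hand":50,"delta_pos":[-26,-33,1],"turn":0},{"hand":50,"delta_pos":[-26,-33,1],"turn":0},{"hand":50,"delta_pos":[-26,-33,1],"turn":0},{"hand":50,"delta_pos":[-26,-33,1],"turn":0},{"hand":50,"delta_pos":[-26,-33,1],"turn":0},{"hand":50,"delta_pos":[-26,-33,1],"turn":0},{"hand":50,"delta_pos":[-26,-33,1],"turn":0},{"hand":50,"delta_pos":[-26,-33,1],"turn":0},{"hand":50,"delta_pos":[-26,-33,1],"turn":0},{"hand":50,"delta_pos":[-26,-33,1],"turn":0}]'; python3 to.py 0.492 -0.2 0.2
```

```text
clock: 2.55
ee_pos: [0.4416, 0.2669, 0.3205]
tool_rot: [0.001, 0.05, 0.999, 0.003]
force: [0.6, -0.1, 0.5]
finger_gap: 0.0467
clk 2.55 pos [0.4416 0.2669 0.3205] yaw 84.26 tool delta mm [ -96.8 -460.1  118.1] dist 485 turn 0.015 tilt 0.32 q [-0.72  0.23  0.09  1.95 -0.03  0.95  0.85] F [ 0.58 -0.08  0.54] T [ 0.02  -0.045  0.004] gap 46.7
```

```bash
python3 -m crank '[{"hand":50,"delta_pos":[-8,-38,8],"turn":0.005},{"hand":50,"delta_pos":[-8,-38,8],"turn":0.005},{"hand":50,"delta_pos":[-8,-38,10],"turn":0.005},{"hand":50,"delta_pos":[-8,-38,10],"turn":0},{"hand":50,"delta_pos":[-8,-38,10],"turn":0},{"hand":50,"delta_pos":[-8,-38,10],"turn":0},{"hand":50,"delta_pos":[-8,-38,10],"turn":0},{"hand":50,"delta_pos":[-8,-38,10],"turn":0},{"hand":50,"delta_pos":[-8,-38,10],"turn":0},{"hand":50,"delta_pos":[-8,-38,10],"turn":0},{"hand":50,"delta_pos":[-8,-38,10],"turn":0},{"hand":50,"delta_pos":[-8,-38,10],"turn":0},{"hand":50,"delta_pos":[0,0,0],"turn":0}]'; python3 to.py 0.492 -0.2 0.1
```

```text
clock: 3.85
ee_pos: [0.4896, -0.2206, 0.2007]
tool_rot: [0.007, 0.061, 0.998, 0.004]
force: [-0.2, 0.6, 0.4]
finger_gap: 0.0466
clk 3.85 pos [ 0.4896 -0.2206  0.2007] yaw 82.98 tool delta mm [  1.4  19.9 100.8] dist 103 turn -0.0073 tilt 0.89 q [ 0.15  0.4   0.24  2.07 -0.17  0.68  1.95] F [-0.21  0.63  0.44] T [-0.016  0.092 -0.018] gap 46.55
```

```bash
python3 -m crank '[{"hand":50,"delta_pos":[1,10,20],"turn":-0.007},{"hand":50,"delta_pos":[0,10,30],"turn":0},{"hand":50,"delta_pos":[0,0,30],"turn":0},{"hand":50,"delta_pos":[0,0,10],"turn":0},{"hand":50,"delta_pos":[0,0,0],"turn":0}]'; python3 to.py 0.492 -0.2 0.026
python3 - <<'E'
from h import *
snap('top','a1.png');c=snap('scene','a2.png')
cv2.imwrite('pics/a2c.png',cv2.resize(c['image'][130:300,60:260,::-1],None,fx=3,fy=3))
E
```

```text
clock: 4.35
ee_pos: [0.4939, -0.1998, 0.11]
tool_rot: [0.009, 0.059, 0.998, 0.004]
force: [-1.0, 0.9, 0.7]
finger_gap: 0.0465
clk 4.35 pos [ 0.4939 -0.1998  0.11  ] yaw 83.22 tool delta mm [ 3.4 -1.1 83.9] dist 84 turn -0.0031 tilt 1.11 q [ 0.16  0.53  0.18  2.15 -0.23  0.46  1.97] F [-1.05  0.9   0.69] T [0.005 0.01  0.01 ] gap 46.51
```

View pics/a2c.png

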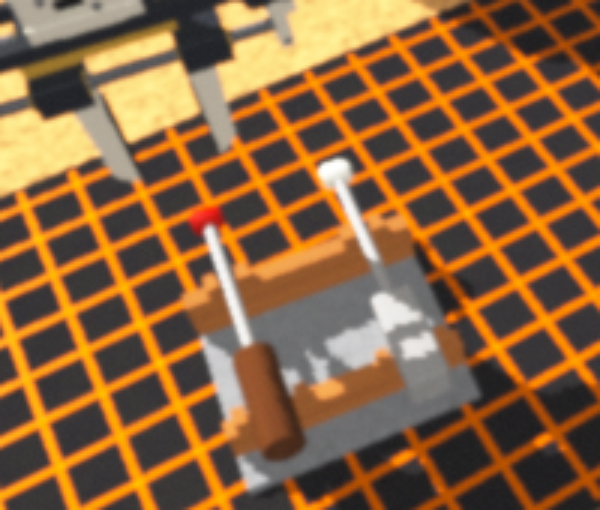

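View pics/a1.png

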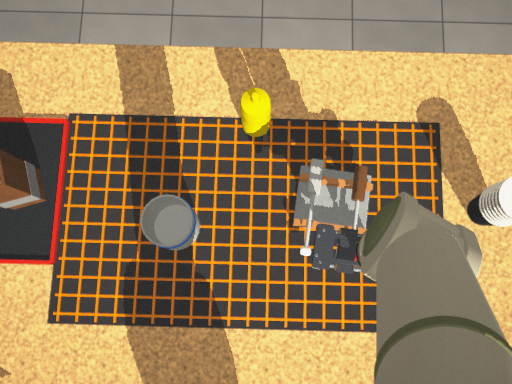

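```bash
python3 -m crank '[{"hand":50,"delta_pos":[3,-1,20],"turn":-0.003},{"hand":50,"delta_pos":[0,0,25],"turn":0},{"hand":50,"delta_pos":[0,0,20],"turn":0},{"hand":50,"delta_pos":[0,0,10],"turn":0},{"hand":50,"delta_pos":[0,0,0],"turn":0}]'; python3 to.py 0.4922 -0.2002 0.026
```

```text
clock: 4.95
ee_pos: [0.4986, -0.2023, 0.0417]
tool_rot: [0.017, 0.058, 0.998, 0.002]
force: [0.3, -0.1, 1.6]
finger_gap: 0.0465
clk 4.95 pos [ 0.4986 -0.2023  0.0417] yaw 83.39 tool delta mm [ 7.1  1.3 15.4] dist 17 turn -0.0003 tilt 1.91 q [ 0.21  0.65  0.11  2.19 -0.27  0.29  2.01] F [ 0.32 -0.05  1.57] T [-0.045  0.117  0.01 ] gap 46.48
```

```bash
python3 -m crank '[{"hand":50,"delta_pos":[4,1,5],"turn":0},{"hand":50,"delta_pos":[4,0.3,7],"turn":0},{"hand":50,"delta_pos":[0,0,4],"turn":0}]'; python3 to.py 0.4922 -0.2002 0.026
```

```text
clock: 5.25
ee_pos: [0.4923, -0.2005, 0.0274]
tool_rot: [0.019, 0.058, 0.998, 0.001]
force: [-0.2, 0.3, 0.2]
finger_gap: 0.0465
clk 5.25 pos [ 0.4923 -0.2005  0.0274] yaw 83.38 tool delta mm [0.2 0.3 1.4] dist 1 turn -0.0003 tilt 2.14 q [ 0.23  0.67  0.09  2.21 -0.27  0.24  2.01] F [-0.25  0.29  0.15] T [ 0.017  0.043 -0.011] gap 46.52
```

```bash
python3 -m crank '[{"hand":50,"delta_pos":[-0.5,0,2],"turn":0},{"hand":20,"delta_pos":[0,0,0],"turn":0},{"hand":10,"delta_pos":[0,0,0],"turn":0},{"hand":0,"delta_pos":[0,0,0],"turn":0},{"hand":0,"delta_pos":[0,0,0],"turn":0},{"hand":0,"delta_pos":[0,0,0],"turn":0}]'; python3 to.py 0.4922 -0.2002 0.026
python3 - <<'E'
from h import *
c=snap('scene','b2.png')
cv2.imwrite('pics/b2c.png',cv2.resize(c['image'][130:300,60:260,::-1],None,fx=3,fy=3))
E
```

```text
clock: 5.85
ee_pos: [0.4932, -0.2007, 0.0257]
tool_rot: [0.019, 0.058, 0.998, 0.001]
force: [0.4, -0.2, -0.0]
finger_gap: 0.0194
clk 5.85 pos [ 0.4932 -0.2007  0.0257] yaw 83.38 tool delta mm [ 1.   0.3 -0.4] dist 1 turn -0.0003 tilt 2.17 q [ 0.23  0.67  0.08  2.21 -0.27  0.23  2.02] F [ 0.42 -0.16 -0.02] T [ 0.028  0.049 -0.037] gap 19.43
```

View pics/b2c.png

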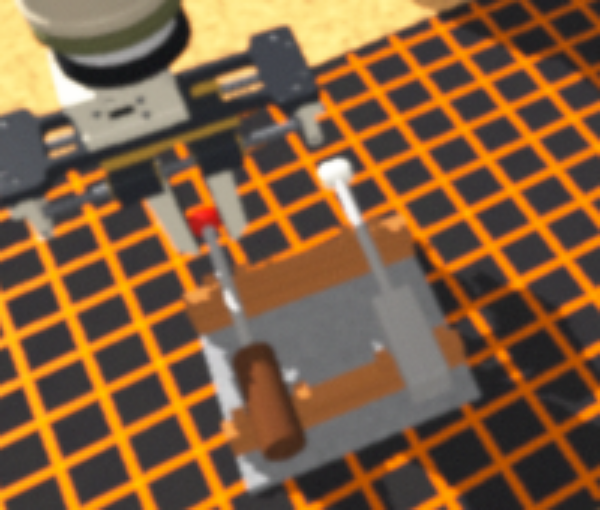

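```bash
python3 -m crank '[{"hand":0,"delta_pos":[0,0,-10],"turn":0},{"hand":0,"delta_pos":[-1,0,-20],"turn":0},{"hand":0,"delta_pos":[-1,0,-30],"turn":0},{"hand":0,"delta_pos":[-1,0,-30],"turn":0},{"hand":0,"delta_pos":[-1,0,-30],"turn":0}]'; python3 to.py 0.4922 -0.2002 0.33
python3 - <<'E'
from h import *
c=snap('scene','d2.png')
cv2.imwrite('pics/d2c.png',cv2.resize(c['image'][60:300,60:260,::-1],None,fx=2.4,fy=2.4))
E
```

```text
clock: 6.4
ee_pos: [0.4892, -0.2001, 0.1478]
tool_rot: [0.014, 0.058, 0.998, 0.003]
force: [0.9, 0.5, -2.0]
finger_gap: 0.0195
clk 6.4 pos [ 0.4892 -0.2001  0.1478] yaw 83.35 tool delta mm [  -8.     1.5 -182.1] dist 182 turn -0.0008 tilt 1.64 q [ 0.14  0.47  0.21  2.14 -0.21  0.53  1.96] F [ 0.89  0.48 -1.99] T [ 0.055  0.164 -0.003] gap 19.48
```

View pics/d2c.png

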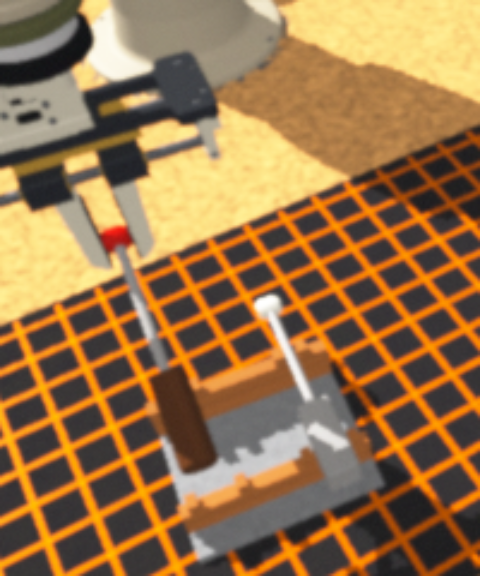

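```bash
python3 -m crank '[{"hand":0,"delta_pos":[-2,0,-30],"turn":0},{"hand":0,"delta_pos":[-1,0,-30],"turn":0},{"hand":0,"delta_pos":[-1,0,-30],"turn":0},{"hand":0,"delta_pos":[-1,0,-30],"turn":0},{"hand":0,"delta_pos":[-1,0,-30],"turn":0},{"hand":0,"delta_pos":[0,0,-15],"turn":0},{"hand":0,"delta_pos":[0,0,0],"turn":0}]'; python3 to.py 0.4922 -0.2002 0.33
cat > look.py <<'E'
import sys
from h import *
n=sys.argv[1]
ims=[]
for k in('scene','top'):
    c=robot.camera(k); ims.append(c['image'])
    s=robot.state();Rm=rot(s['tool_rot']);g=s['ee_pos']-.019*Rm[:,2]
    u=proj(c,g); print(k,'grasp px',u.round(1))
    for o in robot.outline_of(k,'muddler')[:1]: print(o['conf'],np.round(o['bbox'],1))
cv2.imwrite('pics/'+n,cv2.resize(np.vstack([ims[0][0:300,40:400],ims[1][100:300,140:500]])[:,:,::-1],None,fx=1.2,fy=1.2))
E
python3 look.py e1.png
```

```text
clock: 7.15
ee_pos: [0.4877, -0.2014, 0.3291]
tool_rot: [0.018, 0.059, 0.998, 0.002]
force: [-0.5, -0.7, -1.0]
finger_gap: 0.0195
clk 7.15 pos [ 0.4877 -0.2014  0.3291] yaw 83.28 tool delta mm [-4.3  1.7 -0.7] dist 5 turn -0.0021 tilt 2.11 q [ 0.05  0.23  0.3   1.95 -0.1   0.94  1.85] F [-0.47 -0.65 -1.02] T [0.01  0.139 0.01 ] gap 19.45
scene grasp px [65.7 65.9]
0.56 [ 53.   59.2 120.6 191.4]
top grasp px [391.4 252.2]
0.69 [375.9 157.1 395.2 217.1]
```

View pics/e1.png

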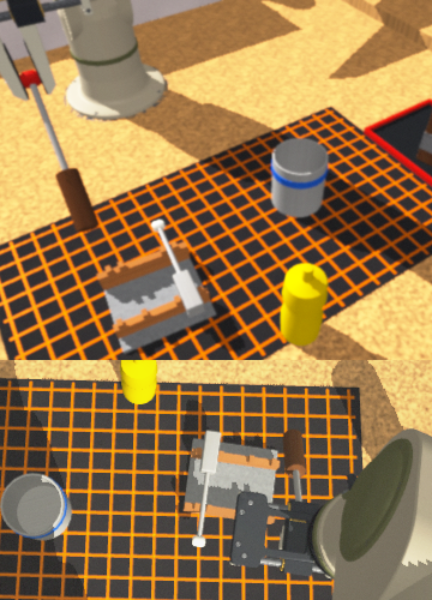

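```bash
python3 -m crank '[{"hand":18,"delta_pos":[0,0,0],"turn":0},{"hand":19,"delta_pos":[0,0,0],"turn":0},{"hand":20,"delta_pos":[0,0,0],"turn":0}]'; python3 to.py 0.4922 -0.2002 0.33;  python3 -m crank '[{"hand":20.5,"delta_pos":[0,0,0],"turn":0},{"hand":20.5,"delta_pos":[0,0,0],"turn":0}]'; python3 to.py 0.4922 -0.2002 0.33
```

```text
clock: 7.65
ee_pos: [0.4857, -0.2005, 0.3229]
tool_rot: [0.013, 0.059, 0.998, 0.003]
force: [-0.5, 0.1, -0.6]
finger_gap: 0.0197
clk 7.65 pos [ 0.4857 -0.2005  0.3229] yaw 83.28 tool delta mm [-6.6  1.1 -7. ] dist 10 turn -0.0021 tilt 1.53 q [ 0.06  0.24  0.3   1.95 -0.1   0.94  1.86] F [-0.51  0.12 -0.65] T [-0.005  0.211 -0.026] gap 19.66
clock: 7.85
ee_pos: [0.4857, -0.2004, 0.3222]
tool_rot: [0.012, 0.059, 0.998, 0.003]
force: [0.4, -0.6, -1.5]
finger_gap: 0.0198
clk 7.85 pos [ 0.4857 -0.2004  0.3222] yaw 83.28 tool delta mm [-6.7  1.1 -7.6] dist 10 turn -0.0022 tilt 1.47 q [ 0.06  0.24  0.3   1.95 -0.1   0.94  1.86] F [ 0.42 -0.6  -1.48] T [0.036 0.07  0.006] gap 19.75
```

```bash
python3 -m crank '[{"hand":20.7,"delta_pos":[0,0,0],"turn":0},{"hand":20.7,"delta_pos":[0,0,0],"turn":0},{"hand":20.7,"delta_pos":[0,0,0],"turn":0}]'; python3 to.py 0.4922 -0.2002 0.33;python3 look.py e2.png
```

```text
clock: 8.15
ee_pos: [0.4856, -0.2004, 0.3221]
tool_rot: [0.012, 0.059, 0.998, 0.003]
force: [0.6, 0.3, -1.5]
finger_gap: 0.0199
clk 8.15 pos [ 0.4856 -0.2004  0.3221] yaw 83.27 tool delta mm [-6.7  1.1 -7.8] dist 10 turn -0.0022 tilt 1.45 q [ 0.06  0.24  0.3   1.95 -0.1   0.94  1.86] F [ 0.6   0.33 -1.55] T [0.002 0.133 0.01 ] gap 19.9
scene grasp px [67.7 69.1]
0.87 [ 60.4  63.5 118.1 172.8]
top grasp px [390.3 253.1]
0.73 [357.6 238.5 377.3 257.6]
```

View pics/e2.png

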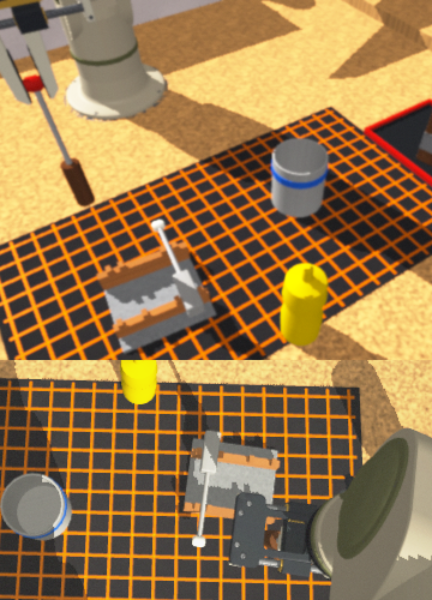

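```bash
python3 -m crank '[{"hand":20.7,"delta_pos":[0,0,0],"turn":0},{"hand":20.7,"delta_pos":[0,0,0],"turn":0},{"hand":20.7,"delta_pos":[0,0,0],"turn":0},{"hand":20.7,"delta_pos":[0,0,0],"turn":0}]'; python3 to.py 0.4922 -0.2002 0.33;python3 look.py e3.png
```

```text
clock: 8.75
ee_pos: [0.4858, -0.2005, 0.3223]
tool_rot: [0.013, 0.059, 0.998, 0.003]
force: [0.8, 0.0, -1.1]
finger_gap: 0.0201
clk 8.75 pos [ 0.4858 -0.2005  0.3223] yaw 83.28 tool delta mm [-6.5  1.1 -7.5] dist 10 turn -0.0022 tilt 1.49 q [ 0.06  0.24  0.3   1.95 -0.1   0.94  1.86] F [ 0.84  0.04 -1.11] T [-0.02   0.05  -0.041] gap 20.09
scene grasp px [67.7 69. ]
0.83 [ 58.8  64.6 117.9 172.5]
top grasp px [390.4 253.1]
0.7 [359.2 240.7 374.7 258.1]
```

View pics/e3.png

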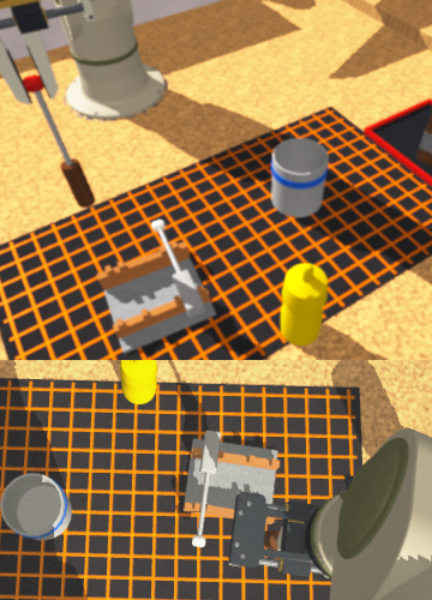

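```bash
cat > ang.py <<'E'
from h import *
def run(save=None):
    c=robot.camera('scene');s=robot.state();Rm=rot(s['tool_rot']);g=s['ee_pos']-.019*Rm[:,2]
    im=c['image'].astype(int)
    m=((im[...,0]>35)&(im[...,0]>1.5*im[...,1])&(im[...,0]<140)&(im[...,2]<.5*im[...,0])).astype(np.uint8)
    u0=proj(c,g); d=np.array([np.cos(np.radians(-6.6)),np.sin(np.radians(-6.6)),0])
    mm=np.zeros_like(m);x,y=u0.astype(int);mm[max(y+20,0):y+150,max(x-30,0):x+90]=1
    n,l,st,ce=cv2.connectedComponentsWithStats(m&mm);i=1+np.argmax(st[1:,4]) if n>1 else 0
    print('knob px',u0.round(1),'head centroid px',ce[i].round(1),'bbox',st[i])
    for a in(0,10,20,30,45,60): # from vertical
        v=np.sin(np.radians(a))*d+np.array([0,0,-np.cos(np.radians(a))])
        print(a,proj(c,g+.150*v).round(1),'foot',proj(c,g+.185*v).round(1))
    r=(im[...,0]>90)&(im[...,1]<.4*im[...,0])&(im[...,2]<.4*im[...,0]);mm[:]=0;mm[max(y-20,0):y+25,max(x-20,0):x+20]=1
    ys,xs=np.nonzero(r&mm.astype(bool));print('red px',xs.mean().round(1),ys.mean().round(1),len(xs))
    if save: cv2.imwrite('pics/'+save,cv2.resize(im[max(y-50,0):y+150,max(x-60,0):x+120,::-1].astype(np.uint8),None,fx=3,fy=3))
import sys; run(sys.argv[1])
E
python3 ang.py e4.png; python3 to.py 0.4922 -0.2002 0.33
```

```text
knob px [67.7 69. ] head centroid px [105.3 153.4] bbox [ 92 134  27  38 521]
0 [103.  147.6] foot [109.5 162. ]
10 [105.8 156.3] foot [113.  172.8]
20 [107.8 163.3] foot [115.7 181.8]
30 [108.8 168.2] foot [117.2 188.5]
45 [108.3 170.9] foot [117.3 193.5]
60 [104.8 166.8] foot [113.8 190.6]
red px 67.2 69.2 177
clk 9.0 pos [ 0.4858 -0.2005  0.3223] yaw 83.27 tool delta mm [-6.5  1.1 -7.6] dist 10 turn -0.0022 tilt 1.49 q [ 0.06  0.24  0.3   1.95 -0.1   0.94  1.86] F [-0.03 -0.82 -1.92] T [0.025 0.132 0.01 ] gap 19.84
```

View pics/e4.png

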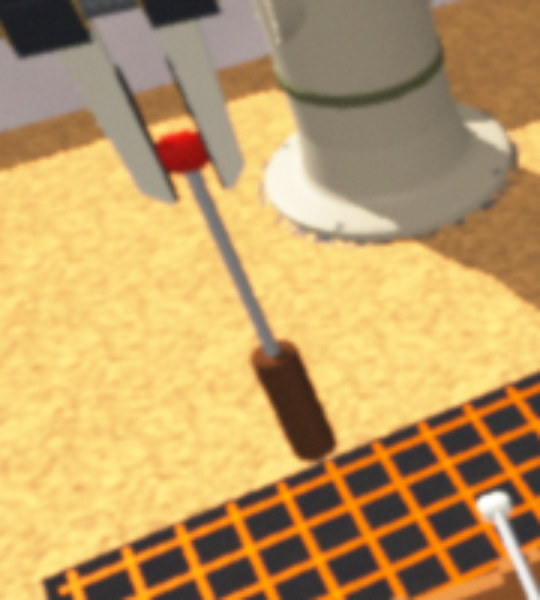

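```bash
python3 -m crank '[{"hand":20.8,"delta_pos":[0,0,0],"turn":0},{"hand":20.8,"delta_pos":[0,0,0],"turn":0},{"hand":20.8,"delta_pos":[0,0,0],"turn":0}]'; python3 ang.py e5.png|grep px; python3 to.py 0.4922 -0.2002 0.33
```

```text
clock: 9.3
ee_pos: [0.4858, -0.2004, 0.3222]
tool_rot: [0.013, 0.059, 0.998, 0.003]
force: [0.1, 0.3, -0.6]
finger_gap: 0.0201
knob px [67.7 69. ] head centroid px [105.3 153.4] bbox [ 92 134  27  38 520]
red px 67.2 69.2 177
clk 9.35 pos [ 0.4858 -0.2005  0.3222] yaw 83.28 tool delta mm [-6.5  1.1 -7.6] dist 10 turn -0.0022 tilt 1.49 q [ 0.06  0.24  0.3   1.95 -0.1   0.94  1.86] F [ 0.3  -0.09 -1.56] T [-0.018  0.031 -0.026] gap 19.69
```

Run:
```python
from h import *
c=snap('top','f1.png');s=robot.state();Rm=rot(s['tool_rot']);g=s['ee_pos']-.019*Rm[:,2]
sc=robot.camera('scene')
d=np.array([np.cos(np.radians(-6.6)),np.sin(np.radians(-6.6)),0]);e=np.array([-d[1],d[0],0])
for a in(-5,0,5,10,15):
    v=np.sin(np.radians(a))*d+np.array([0,0,-np.cos(np.radians(a))]);w=np.cross(v,e)
    for cc,n in((c,'top'),(sc,'scene')):
        P=np.array([proj(cc,g+l*v+.013*(np.cos(t)*w+np.sin(t)*e)) for l in(.115,.185) for t in np.linspace(0,6.28,40)])
        print(a,n,P.min(0).round(1),P.max(0).round(1))
cv2.imwrite('pics/f1.png',cv2.resize(c['image'][200:290,310:430,::-1],None,fx=5,fy=5,interpolation=cv2.INTER_CUBIC))
```

```text
-5 top [354.3 255.1] [379.3 275.8]
-5 scene [ 86.5 122.6] [114.8 161.5]
0 top [355.2 248.8] [379.8 266.5]
0 scene [ 87.8 126.8] [117.  167.3]
5 top [356.3 242.1] [380.5 258.9]
5 scene [ 88.9 130.6] [118.9 172.7]
10 top [357.5 232.9] [381.3 252.6]
10 scene [ 89.8 134.1] [120.6 177.6]
15 top [358.8 223.9] [382.3 246.3]
15 scene [ 90.5 137.3] [122.2 182.1]
```

View pics/f1.png

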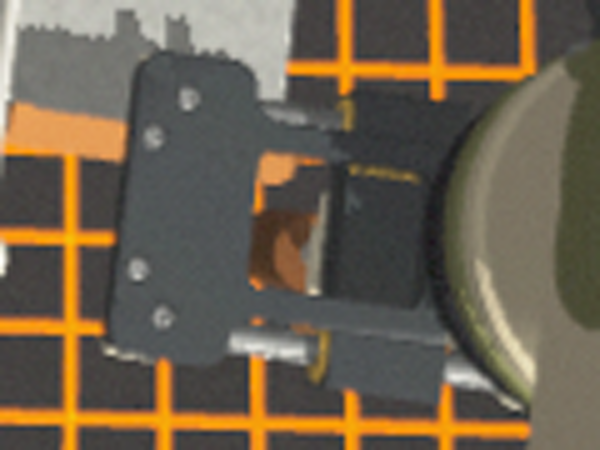

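```bash
python3 -m crank '[{"hand":10,"delta_pos":[0,0,0],"turn":0},{"hand":0,"delta_pos":[0,0,0],"turn":0},{"hand":0,"delta_pos":[0,0,0],"turn":0},{"hand":0,"delta_pos":[0,0,0],"turn":0},{"hand":0,"delta_pos":[0,0,0],"turn":0}]'; python3 ang.py e6.png|grep px; python3 to.py 0.532 0.155 0.35
```

```text
clock: 9.95
ee_pos: [0.4858, -0.2005, 0.3222]
tool_rot: [0.013, 0.059, 0.998, 0.003]
force: [-0.0, -0.4, -1.0]
finger_gap: 0.019
knob px [67.7 69. ] head centroid px [105.3 153.4] bbox [ 92 134  27  38 519]
red px 67.2 69.2 176
clk 10.0 pos [ 0.4858 -0.2005  0.3223] yaw 83.28 tool delta mm [ -4.9 358.6 -24.9] dist 360 turn -0.0022 tilt 1.49 q [ 0.06  0.24  0.3   1.95 -0.1   0.94  1.86] F [ 0.32  0.47 -1.06] T [-0.022  0.028  0.052] gap 19.46
```

```bash
python3 -m crank '[{"hand":0,"delta_pos":[0,8,-5],"turn":0},{"hand":0,"delta_pos":[0,16,-5],"turn":0},{"hand":0,"delta_pos":[0,24,-5],"turn":0},{"hand":0,"delta_pos":[0,30,-5],"turn":0},{"hand":0,"delta_pos":[0,30,-3],"turn":0},{"hand":0,"delta_pos":[0,30,-2],"turn":0},{"hand":0,"delta_pos":[0,30,0],"turn":0},{"hand":0,"delta_pos":[0,30,0],"turn":0},{"hand":0,"delta_pos":[0,30,0],"turn":0},{"hand":0,"delta_pos":[0,30,0],"turn":0},{"hand":0,"delta_pos":[0,24,0],"turn":0},{"hand":0,"delta_pos":[0,18,0],"turn":0},{"hand":0,"delta_pos":[0,10,0],"turn":0},{"hand":0,"delta_pos":[0,0,0],"turn":0}]'; python3 to.py 0.535 0.155 0.35
```

```text
clock: 11.4
ee_pos: [0.5219, 0.1263, 0.3561]
tool_rot: [0.015, 0.058, 0.998, 0.004]
force: [0.2, -1.5, -1.0]
finger_gap: 0.0195
clk 11.4 pos [0.5219 0.1263 0.3561] yaw 83.32 tool delta mm [-9.5 29.9  6.6] dist 32 turn -0.0013 tilt 1.77 q [-0.44  0.22  0.12  1.88 -0.03  1.02  1.14] F [ 0.23 -1.52 -0.96] T [-0.003  0.085 -0.059] gap 19.53
```

```bash
python3 -m crank '[{"hand":0,"delta_pos":[-3,10,0],"turn":0},{"hand":0,"delta_pos":[-4,13,0],"turn":0},{"hand":0,"delta_pos":[-3,7,0],"turn":0},{"hand":0,"delta_pos":[0,0,0],"turn":0}]'; python3 to.py 0.535 0.155 0.35
cat > head.py <<'E'
from h import *
import sys
from scipy.optimize import least_squares
s=robot.state();Rm=rot(s['tool_rot']);g=s['ee_pos']-.019*Rm[:,2]
obs=[];cs=[]
for k in('scene','top'):
    c=robot.camera(k);im=c['image'].astype(int)
    m=((im[...,0]>35)&(im[...,0]>1.5*im[...,1])&(im[...,0]<150)&(im[...,2]<.5*im[...,0])).astype(np.uint8)
    u=proj(c,g-[0,0,.15]);print(k,'expected head px',u.round(1),'knob',proj(c,g).round(1))
    x,y=u.astype(int);mm=np.zeros_like(m);mm[max(y-35,0):y+35,max(x-35,0):x+35]=1
    n,l,st,ce=cv2.connectedComponentsWithStats(m&mm)
    if n>1:
        i=1+np.argmax(st[1:,4]);print(' blob',ce[i].round(1),st[i])
    cv2.imwrite(f'pics/{sys.argv[1]}_{k}.png',cv2.resize(im[max(y-110,0):y+70,max(x-90,0):x+90,::-1].astype(np.uint8),None,fx=3,fy=3))
E
python3 head.py g1
```

```text
clock: 11.8
ee_pos: [0.5366, 0.155, 0.3571]
tool_rot: [0.015, 0.06, 0.998, 0.004]
force: [0.6, -0.6, -0.5]
finger_gap: 0.0195
clk 11.8 pos [0.5366 0.155  0.3571] yaw 83.14 tool delta mm [ 1.8 -0.3  7.1] dist 7 turn -0.0045 tilt 1.79 q [-0.47  0.25  0.11  1.84 -0.03  1.03  1.1 ] F [ 0.65 -0.62 -0.46] T [-0.05   0.057  0.081] gap 19.49
scene expected head px [290.2  77.3] knob [296.5  -6.8]
 blob [294.8  82.2] [289  62  16  46 465]
top expected head px [151.2 219.5] knob [126.5 205.7]
 blob [153.5 208.9] [150 203   7  12  39]
```

View pics/g1_scene.png

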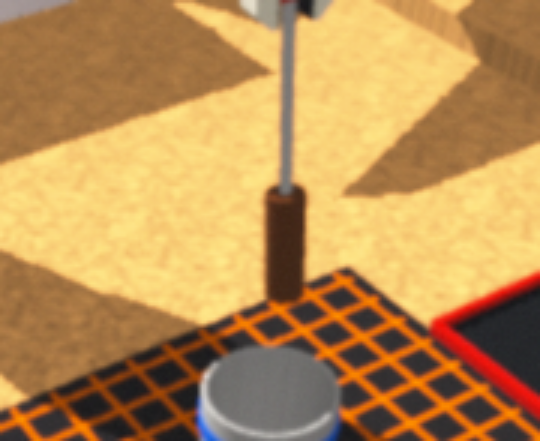

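View pics/g1_top.png

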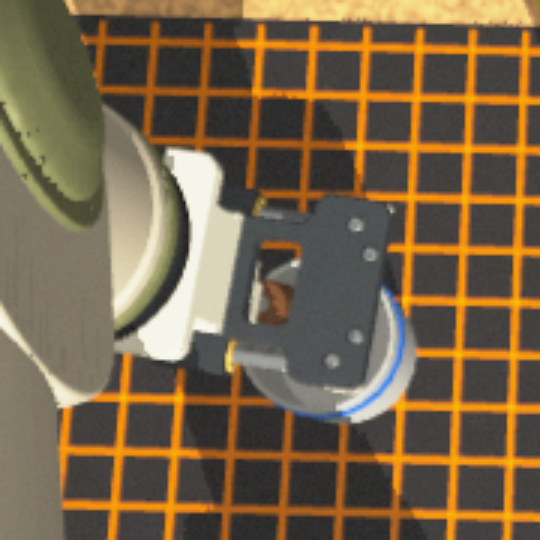

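Run:
```python
from h import *
from scipy.optimize import least_squares
s=robot.state();Rm=rot(s['tool_rot']);g=s['ee_pos']-.019*Rm[:,2];c=robot.camera('scene');print('g',g.round(4))
def v(p): w=np.array([p[0],p[1],-1]);return w/np.linalg.norm(w)
for ob in([294.8,82.2],[294.8,83.0]):
  for sink in(0,.004):
    r=least_squares(lambda p:proj(c,g+[0,0,-sink]+.15*v(p))-ob,[0,0]).x
    print(sink,'tilt deg x,y',np.degrees(r).round(1),'foot',(g-[0,0,sink]+.185*v(r)).round(4))
```

```text
g [0.5356 0.1539 0.376 ]
0 tilt deg x,y [ 7.4 -0.9] foot [0.5593 0.1509 0.1926]
0.004 tilt deg x,y [5.4 0.8] foot [0.5528 0.1563 0.1878]
0 tilt deg x,y [ 8.4 -1.6] foot [0.5624 0.1486 0.193 ]
0.004 tilt deg x,y [6.2 0.1] foot [0.5556 0.1542 0.1881]
```

```bash
python3 -m crank '[{"hand":0,"delta_pos":[3,0,10],"turn":0},{"hand":0,"delta_pos":[2,0,20],"turn":0},{"hand":0,"delta_pos":[1,0,20],"turn":0},{"hand":0,"delta_pos":[0,0,5],"turn":0},{"hand":0,"delta_pos":[0,0,0],"turn":0}]'; python3 to.py 0.531 0.154 0.182;python3 head.py g2
```

```text
clock: 12.45
ee_pos: [0.5303, 0.1524, 0.299]
tool_rot: [0.015, 0.062, 0.998, 0.004]
force: [-0.4, -0.8, -0.8]
finger_gap: 0.0195
clk 12.45 pos [0.5303 0.1524 0.299 ] yaw 82.92 tool delta mm [  3.    0.6 116.9] dist 117 turn -0.0084 tilt 1.76 q [-0.47  0.29  0.11  1.93 -0.03  0.89  1.1 ] F [-0.44 -0.76 -0.77] T [0.011 0.033 0.034] gap 19.45
scene expected head px [285.4 101.6] knob [290.4  28.5]
 blob [289.4 105.7] [279  89  20  34 396]
top expected head px [159.7 227.3] knob [138.8 216.1]
 blob [162.9 219.5] [158 212  11  14  61]
```

View pics/g2_scene.png

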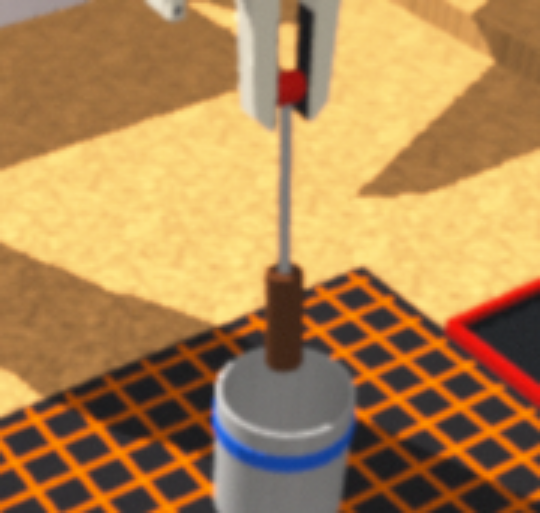

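```bash
python3 -m crank '[{"hand":0,"delta_pos":[1,0.6,15],"turn":0},{"hand":0,"delta_pos":[1,0,25],"turn":0},{"hand":0,"delta_pos":[1,0,25],"turn":0},{"hand":0,"delta_pos":[0,0,20],"turn":0},{"hand":0,"delta_pos":[0,0,10],"turn":0},{"hand":0,"delta_pos":[0,0,0],"turn":0}]'; python3 to.py 0.531 0.154 0.182;python3 head.py g3
```

```text
clock: 13.15
ee_pos: [0.5357, 0.1556, 0.2082]
tool_rot: [0.021, 0.062, 0.998, 0.007]
force: [-0.0, -0.6, -1.0]
finger_gap: 0.0198
clk 13.15 pos [0.5357 0.1556 0.2082] yaw 82.89 tool delta mm [ 5.5 -2.6 26. ] dist 27 turn -0.0089 tilt 2.52 q [-0.46  0.4   0.09  2.03 -0.05  0.67  1.11] F [-0.02 -0.64 -0.97] T [-0.033  0.1    0.032] gap 19.76
scene expected head px [285.6 136.5] knob [290.1  76.4]
 blob [259.7 126.5] [250 109  26  42 330]
top expected head px [167.8 229.6] knob [150.7 220.2]
 blob [171.  221.9] [169 218   7   9  27]
```

View pics/g3_scene.png

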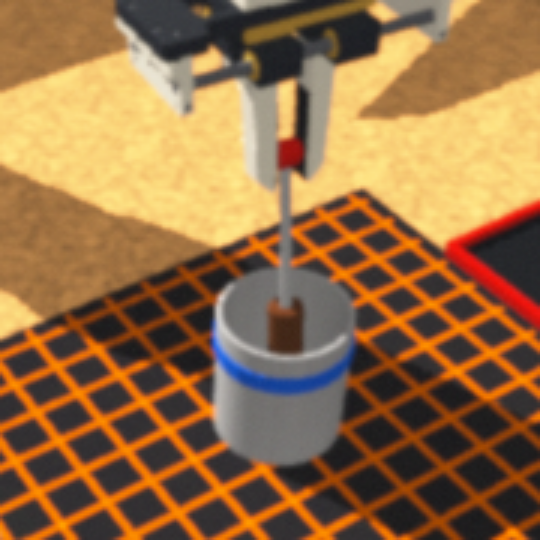

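```bash
python3 -m crank '[{"hand":0,"delta_pos":[3,-1,10],"turn":0},{"hand":0,"delta_pos":[2,-1,8],"turn":0},{"hand":0,"delta_pos":[0,0,4],"turn":0},{"hand":0,"delta_pos":[0,0,0],"turn":0}]'; python3 to.py 0.531 0.154 0.182; python3 -m crank '[{"hand":0,"delta_pos":[0,0,3],"turn":0},{"hand":0,"delta_pos":[0,0,0],"turn":0}]'; python3 to.py 0.531 0.154 0.178
```

```text
clock: 13.65
ee_pos: [0.5329, 0.155, 0.188]
tool_rot: [0.024, 0.062, 0.998, 0.008]
force: [-0.5, -0.5, -1.0]
finger_gap: 0.0196
clk 13.65 pos [0.5329 0.155  0.188 ] yaw 82.89 tool delta mm [ 2.  -1.4  5.9] dist 6 turn -0.0089 tilt 2.88 q [-0.45  0.42  0.09  2.06 -0.05  0.61  1.11] F [-0.46 -0.5  -1.03] T [0.003 0.127 0.038] gap 19.55
clock: 13.85
ee_pos: [0.5332, 0.1551, 0.1849]
tool_rot: [0.024, 0.062, 0.998, 0.008]
force: [0.8, 0.2, -2.4]
finger_gap: 0.0195
clk 13.85 pos [0.5332 0.1551 0.1849] yaw 82.89 tool delta mm [ 2.3 -1.4  6.8] dist 7 turn -0.009 tilt 2.89 q [-0.45  0.42  0.09  2.07 -0.05  0.6   1.11] F [ 0.83  0.24 -2.39] T [-0.011  0.132  0.047] gap 19.49
```

```bash
for i in 1 ; do python3 -m crank '[{"hand":0,"delta_pos":[0,0,3],"turn":0},{"hand":0,"delta_pos":[0,0,0],"turn":0}]'|grep -E "ee_pos|force"; done;  python3 -m crank '[{"hand":0,"delta_pos":[0,0,2],"turn":0},{"hand":0,"delta_pos":[0,0,0],"turn":0}]'|grep -E "ee_pos|force"; python3 -m crank '[{"hand":0,"delta_pos":[0,0,2],"turn":0},{"hand":0,"delta_pos":[0,0,0],"turn":0}]'|grep -E "ee_pos|force"; python3 to.py 0.531 0.154 0.178
```

```text
ee_pos: [0.5335, 0.1552, 0.1818]
force: [-0.6, 0.0, -0.2]
ee_pos: [0.5338, 0.1553, 0.1797]
force: [-0.1, -0.3, -1.5]
ee_pos: [0.5339, 0.1553, 0.1776]
force: [-0.3, -0.3, -1.1]
clk 14.45 pos [0.5339 0.1553 0.1776] yaw 82.89 tool delta mm [ 2.7 -1.6 -0.5] dist 3 turn -0.009 tilt 2.92 q [-0.45  0.43  0.08  2.07 -0.05  0.59  1.12] F [-0.33 -0.28 -1.08] T [-0.078  0.108  0.046] gap 19.52
```

```bash
python3 -m crank '[{"hand":0,"delta_pos":[0,0,1.5],"turn":0},{"hand":0,"delta_pos":[0,0,0],"turn":0}]'|grep -E "ee_pos|force";  python3 -m crank '[{"hand":0,"delta_pos":[0,0,1.5],"turn":0},{"hand":0,"delta_pos":[0,0,0],"turn":0}]'|grep -E "ee_pos|force"; python3 to.py 0.531 0.154 0.178; python3 head.py g4
```

```text
ee_pos: [0.534, 0.1554, 0.176]
force: [-0.2, 0.4, -0.9]
ee_pos: [0.5341, 0.1554, 0.1744]
force: [0.5, 0.4, -1.3]
clk 14.85 pos [0.5341 0.1554 0.1744] yaw 82.89 tool delta mm [ 2.7 -1.7 -3.8] dist 5 turn -0.0089 tilt 2.93 q [-0.45  0.44  0.08  2.07 -0.05  0.58  1.12] F [ 0.49  0.41 -1.31] T [-0.006  0.121  0.03 ] gap 19.18
scene expected head px [284.2 147.3] knob [288.3  91.3]
 blob [258.5 128.1] [249 112  27  42 329]
top expected head px [171.  232.2] knob [155.2 223.6]
 blob [148.4 258.2] [139 254  17   6  23]
```

View pics/g4_scene.png

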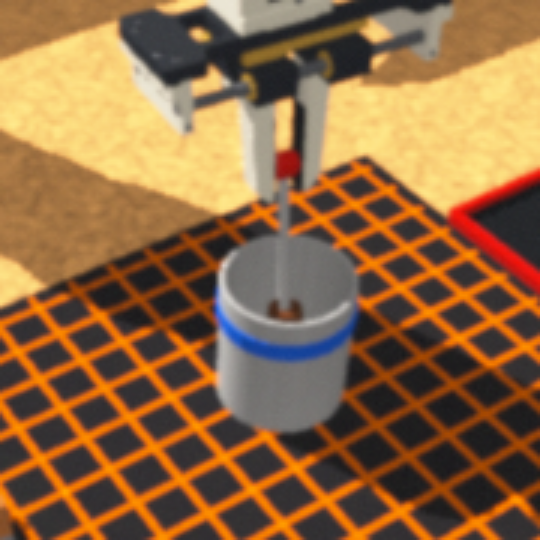

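```bash
python3 -m crank '[{"hand":0,"delta_pos":[0,0,1],"turn":0},{"hand":22,"delta_pos":[0,0,0],"turn":0},{"hand":30,"delta_pos":[0,0,0],"turn":0},{"hand":60,"delta_pos":[0,0,0],"turn":0},{"hand":80,"delta_pos":[0,0,0],"turn":0},{"hand":80,"delta_pos":[0,0,0],"turn":0},{"hand":80,"delta_pos":[0,0,0],"turn":0}]'; python3 to.py 0.531 0.154 0.178; python3 head.py g5
```

```text
clock: 15.65
ee_pos: [0.5348, 0.1556, 0.1741]
tool_rot: [0.025, 0.062, 0.998, 0.009]
force: [0.6, 0.2, -0.4]
finger_gap: 0.0553
clk 15.65 pos [0.5348 0.1556 0.1741] yaw 82.89 tool delta mm [ 3.4 -1.9 -4.2] dist 6 turn -0.0089 tilt 3.03 q [-0.45  0.44  0.08  2.07 -0.05  0.58  1.12] F [ 0.64  0.17 -0.38] T [-0.034  0.023  0.004] gap 55.25
scene expected head px [284.5 147.6] knob [288.6  91.6]
 blob [258.6 127.7] [249 112  27  39 319]
top expected head px [170.9 231.9] knob [155.1 223.2]
 blob [147.8 258.4] [139 255  17   5  21]
```

View pics/g5_scene.png

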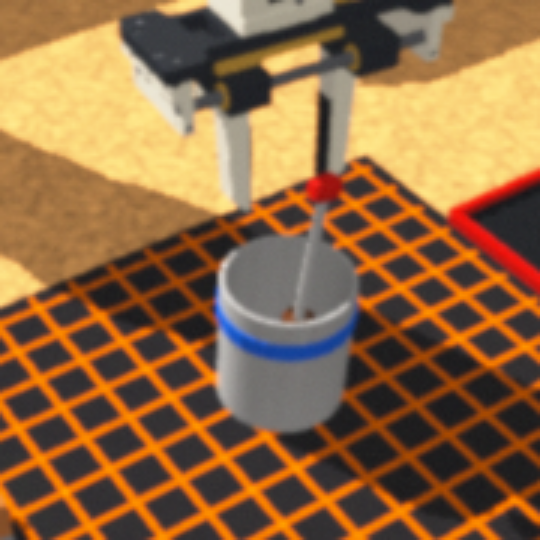

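View pics/g5_top.png

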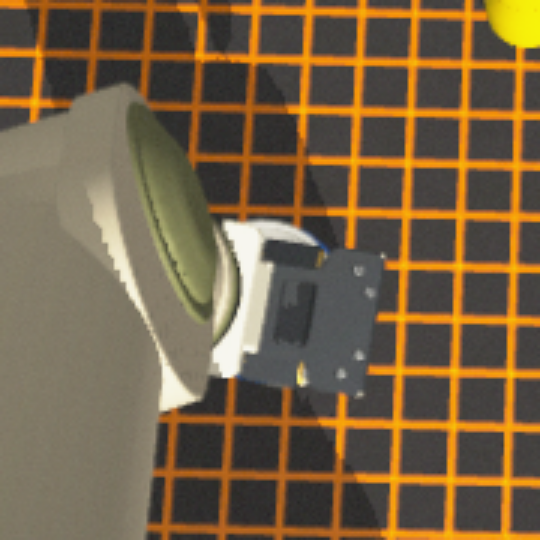

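```bash
python3 -m crank '[{"hand":100,"delta_pos":[0,0,0],"turn":0},{"hand":100,"delta_pos":[0,0,0],"turn":0},{"hand":100,"delta_pos":[0,0,0],"turn":0},{"hand":100,"delta_pos":[0,0,0],"turn":0},{"hand":100,"delta_pos":[0,0,0],"turn":0}]'; python3 to.py 0.531 0.154 0.178; python3 head.py g6
```

```text
clock: 16.25
ee_pos: [0.5348, 0.1556, 0.174]
tool_rot: [0.025, 0.062, 0.998, 0.009]
force: [-0.1, 0.1, -0.4]
finger_gap: 0.0927
clk 16.25 pos [0.5348 0.1556 0.174 ] yaw 82.88 tool delta mm [ 3.3 -1.9 -4.2] dist 6 turn -0.009 tilt 3.02 q [-0.45  0.44  0.08  2.07 -0.05  0.58  1.12] F [-0.09  0.09 -0.4 ] T [-0.035  0.047 -0.004] gap 92.74
scene expected head px [284.5 147.6] knob [288.6  91.6]
 blob [258.6 127.9] [249 112  27  39 323]
top expected head px [170.9 231.9] knob [155.1 223.3]
 blob [148.7 258. ] [139 253  17   7  24]
```

View pics/g6_scene.png

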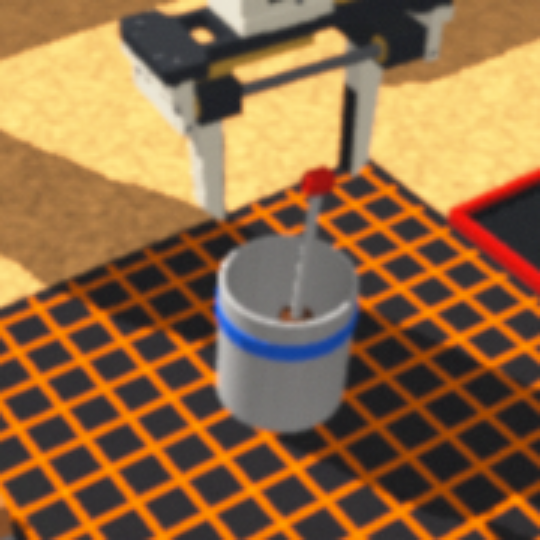

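```bash
python3 -m crank '[{"hand":100,"delta_pos":[0,0,-10],"turn":0},{"hand":100,"delta_pos":[-1,0,-20],"turn":0},{"hand":100,"delta_pos":[-1,0,-30],"turn":0},{"hand":100,"delta_pos":[-1,0,-30],"turn":0},{"hand":100,"delta_pos":[-1,0,-30],"turn":0},{"hand":100,"delta_pos":[0,0,-20],"turn":0},{"hand":100,"delta_pos":[0,0,0],"turn":0},{"hand":100,"delta_pos":[0,0,0],"turn":0},{"hand":100,"delta_pos":[0,0,0],"turn":0}]'; python3 look.py k1.png
python3 - <<'E'
from h import *
for cam in('scene',):
    c=robot.camera(cam)
    for n in('paddle','sauce','crock'):
        o=robot.outline_of(cam,n)[0]; ys,xs=np.nonzero(o['region']); print(n,round(o['conf'],2),np.round(o['bbox'],1),xs.mean().round(1),ys.mean().round(1))
print(robot.state()['force'],robot.state()['clock'])
E
```

```text
clock: 17.25
ee_pos: [0.5304, 0.1524, 0.3234]
tool_rot: [0.025, 0.062, 0.998, 0.009]
force: [1.2, 0.7, -0.6]
finger_gap: 0.0933
scene grasp px [291.  14.]
0.54 [286.5  97.4 301.8 145.6]
top grasp px [134.8 214.3]
paddle 0.56 [164.5 186.2 212.1 263.1] 191.9 233.6
sauce 0.96 [275.  218.9 315.1 289.3] 292.3 252.7Traceback (most recent call last):
  File "<stdin>", line 5, in <module>
IndexError: list index out of range
```

View pics/k1.png

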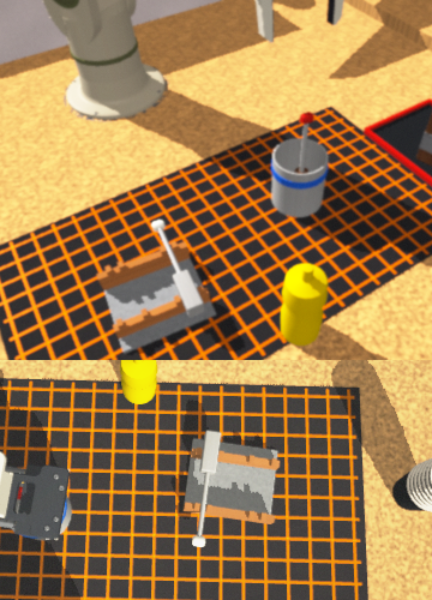

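The muddler stands in the crock with its knob at about scene pixel (296, 98). The paddle and sauce bottle match their starting outlines, and the gripper is well clear above. I'm handing the job in.

```bash
python3 -c "
from h import *
print(robot.finish_job()); s=robot.state(); print(s['clock'],s['qvel'].round(3))"
```

```text
the job is handed in; nothing more can be done
None
the job is handed in; nothing more can be done
```

The muddler is in the blue-banded crock, head down, and the job is handed in at about 17.3 s of the 58 s allowed.

I lifted it off the rest by its red knob. I then eased the grip to roughly 7–8 N, estimated from the finger opening, and it swung down without visibly slipping in the fingers. I gripped it firmly again at the fixed 30 N and carried it to the crock. I lowered it until the head was an estimated 0–3 mm above the floor, then let go and raised the gripper about 150 mm straight up.

**Last checks:**
- **Muddler:** it stands in the crock, leaning slightly, with the fingers clear of it.
- **Bystanders:** the paddle and sauce bottle outlines match the start to within about 2 pixels. The paddle was recognised with only 0.56 confidence.
- **Wrist force:** it read only noise, about 1 N.

**Doubts:**
- **Hang angle:** it did not hang perfectly plumb. The top camera gave about 5 degrees and the scene camera 5 to 8. Easing the grip slightly more changed nothing.
- **Tool tilt:** the tool drifted up to 3 degrees off vertical during the moves, mostly in the plane of the muddler's swing, and I left it uncorrected.
- **Floor contact:** I felt no contact on the way down, so the height at release is calculated, not felt.
- **Crock:** the detector did not find it in the last picture, though it is plain to see there and in place.

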